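Take the spent bayonet cartridge out of the water filter

ROBOT

A 6-joint arm with a two-finger parallel gripper is mounted at the origin on a cart in front of the work surface, level with it; the furniture and walls round the work are solid. World frame = base frame: x ahead of the robot, y to its left, z up, the work surface at z = 0. Lengths are in m, angles in rad, forces in N, time in s.
With the tool pointing down it reaches from about 0.4 to 0.825 m from the base axis. Payload 7 kg.
Tool frame: the origin (TCP) lies on the centre line of the jaws, within the pads' length; the fingertips stand 22 mm ahead of it and the grasp point (between the pads) lies 3 mm ahead of it; z points along the fingers, y is the line along which they close (so a half turn about z gives the same grasp; the last joint's range is limited). The gripper opens to 88 mm and grips with 3 to 60 N. Pads are 19 mm wide; open, the fingers measure 130 mm over their backs; the gripper's body (78 mm by 193 mm) begins 47 mm behind the grasp point.
Start: joints at [-0.968, 0.359, 0.012, 0, -1.224, -0.288], TCP at [0.209, -0.642, 0.249] pointing down, gripper open.
Joint ranges: [-3.07, 3.07], [-1.43, 2.12], [-1.02, 1.25], [-3.03, 1.67], [-3.05, -0], [-3.03, 3.03]. Speed limits (rad/s): [2.39, 2.39, 3.01, 3.14, 3.14, 3.14].

INTERFACE

Orientations are given as [roll, pitch, yaw] about the fixed x, y, z axes, in that order (R = Rz(yaw) Ry(pitch) Rx(roll)).
In Python, from station import arm gives the robot as it stands.
- The arm moves only by the tool arm_command, never from a script. Its argument "series" is one flat list of numbers, 7 for each row, row after row: the turn, a rotation vector about the tool's x, y, z each as a share of 90 degrees, from -1 to 1, then the shift along the tool's x, y, z each as a share of 0.1 m, from -1 to 1, then the opening, from 0 (shut) to 1 (fully open). A call has 1 to 8 rows; each row is the pose to reach, as a shift and turn from the pose commanded when the call began, along the tool's axes at that moment; what a row does not reach only later rows make up. A row lasts 1/8 s, in which the tool goes at most 62.5 mm and 10.7 degrees, less where a joint would pass 70% of its speed; a pose out of reach is approached as far as the arm can. A call with a number of a shift or a turn outside -1 to 1 is refused whole. A call with a gripper value outside its range is refused whole. The fingers move at their own pace and stop on an object; "force" is the grip in N (left out, the last holds). Time passes only in rows, so rows that repeat a pose let the fingers close. It gives the time, the measured TCP pose, the force, the opening and the grip force at its end, in the units of the state.
- arm.get_state(): the state, without advancing time (a new reading comes with each control period).
- arm.grab_frame(name): name is "scene" or "top" or "wrist"; returns the picture (384x512x3 uint8, blue, green, red); there is no depth.
- arm.camera_model(name): a dict with "fovy" (degrees; the focal length in pixels is half the picture's height over the tangent of half this angle, whatever the lens; pixels are square), "cx", "cy" (the principal point, pixels), "pose" (4x4, takes a point from camera to world coordinates). Camera axes: x right, y down, z forward; pixel columns grow to the right and rows downward; lengths in m; the calibration is good to about 2 mm. The wrist camera is an equidistant fisheye: a pixel r from the principal point sees the ray r / f radians off the axis. A picture is of the moment at which its call begins: read the wrist's pose just before it. camera_model takes no time and is no camera call; for the wrist camera it gives the pose at the moment of the call.
- arm.job_done(): hands the job in; it is judged then, once.
The state is a dict: "t": time; "q": joint angles; "qd": joint speeds; "joint_efforts": joint torques, N m; "eef_pos": TCP position; "ee_rot": TCP orientation; "force": force on the tool from outside, world axes, zero at the start; "moment": the same for the moment, N m; "width": finger opening in m; "gripper_force": force on a finger pad.
Only numpy, scipy, OpenCV 4.12 (cv2) and the standard library are available. Lean on these libraries where they do the work, as an engineer would, in place of code of your own. Each camera call takes 0.05 s, during which the arm holds its last target. There are 200 camera calls.

TASK

The filter's cartridge is spent. Press the red relief button on the side of the water filter right down to let the pressure off, then take the blue-capped cartridge out: it is locked by a bayonet against a spring, so push it down by its wing, turn it anticlockwise about a third of a turn until you feel its stop, and lift it straight out, keeping it upright and never forcing it. Stand it upright in the middle of the low steel pot to drain, set down gently and let go, and leave the other things as they stand.

Things in the scene. Friction and masses are not known exactly. Their poses are not given: they have to be found in the camera images.
- filter: Counter-top water filter, fixed to the worktop: round white head, 113 mm in diameter (foot 132 mm). The cartridge stands in its 80 mm bore. Origin: on the worktop, on the axis of the bore; z up. On its +y side a white pod, 46 mm wide, 66 mm high, reaching 108 mm from the axis, carries the red button; on its +x side are two low hose sockets.
- rim (a point): Centre of the top of the grey bayonet collar on the filter, 100 mm above the worktop, 116 mm across. Roofed pockets, 4 mm deep, hold the cartridge's two lugs. From there they run anticlockwise (seen from above) under the collar to firm stops, 95 to 120 degrees on; this differs between collars and is not known beforehand. At the stops slots 18 mm wide are open above.
- cartridge: Loose spent filter cartridge, 0.2 to 0.4 kg: white pleated cylinder, 76 mm in diameter, 78 mm high, with a blue cap. Two lugs, 12 mm wide, stick out 7.5 mm at the two ends of its x axis, 64 to 70 mm above the underside. Origin: centre of the underside; z up. Locked, the underside is 26 mm and the cap's top 104 mm above the worktop.
- cap (a point): Centre of the cap's flat top, 78 mm above the cartridge's underside. A spring plate pushes the cartridge up with about 7 N, and 0.7 N more per mm down (11 mm travel). Push it 5 to 8 mm down (net 6 to 11 N) to free the lugs from the pockets. Let go half-way, it stays where it is under the collar; at the slots it rises some mm by itself and then lifts out.
- wing (a point): Point to grip on the cartridge: inside the upright wing on its cap, on the axis, 97 mm above the underside, 7 mm below the wing's top; turns with the cartridge. The wing is 54 mm long along the cartridge's x, 12 mm thick along its y, 26 mm high.
- relief_top (a point): Centre of the top of the red relief button, 24 mm in diameter; it faces up, 88 mm above the worktop when out, 82 mm from the filter's axis on its +y side.
- relief (a joint): Travel of the relief button in m: 0 out, 0.006 fully down; springs back; fully down takes 5 N.
- pot_low: Loose low steel pot, 0.8 kg, standing open on the worktop: 220 mm across the rim, 87 mm high, two handles reaching 138 mm out, flat floor 3 mm thick and about 190 mm across (free over 130 mm). Origin: centre of its underside; z up.
- spice_b: Bystander: spice jar with a black cap, 40 mm across, 105 mm high, origin at the centre of its foot.
- spice_c: Bystander: spice jar with a red cap, 47 mm across, 97 mm high, origin at the centre of its foot.
There are look-alikes about, which are no part of the job. What is shaped like the cartridge but black is not meant.

How it is judged:
By the outcome, as a careful person would: the job done as asked, in the order asked, and still so for the second after the job is handed in, with the robot touching nothing.
It also fails if it takes over 72 s, if anything falls off the work surface, if the arm or the gripper's body presses on something with over 40 N, if the wrist force passes 120 N, or if a joint passes its speed limit or range.

## Working session

There is one attempt and no reset: what is moved stays moved. The work goes in short steps, Python scripts to look and compute and a tool call to move; the robot and the scene stay as the last step left them, time stands still between calls to the robot, and variables do not carry over. Pictures are saved under pics/ and viewed, at most 10 in all, crops included, and the job is handed in when it is done.

Besides the shell and the picture viewer there is one more tool, called after ">>>" as name(argument=value, ...) on one line, values as JSON. arm_command: Moves the arm, as the interface text tells. Its arguments: {"type":"object","properties":{"series":{"type":"array"},"force":{"type":"number"}},"required":["series"]}

```bash
mkdir -p pics; python3 - <<'E'
from station import arm
import cv2,numpy as np
for n in("scene","top"):
    f=arm.grab_frame(n); cv2.imwrite(f"pics/{n}0.png",f)
    m=arm.camera_model(n); print(n,m["fovy"],m["cx"],m["cy"],np.round(m["pose"],4).tolist())
a=cv2.imread("pics/top0.png"); cv2.imwrite("pics/top0b.png",cv2.resize(a,(800,600),interpolation=cv2.INTER_CUBIC))
print(arm.get_state())
E
ls
```

```text
scene 53.88410822173678 254.96712120858408 193.28954148895983 [[0.1214, -0.4552, 0.8821, -0.5583], [-0.9925, -0.0443, 0.1137, -0.0345], [-0.0127, -0.8893, -0.4571, 0.6234], [0.0, 0.0, 0.0, 1.0]]
top 51.240827578509325 247.73327612512344 186.13869191229847 [[-0.0035, -0.9979, 0.065, 0.4166], [-0.9999, 0.0026, -0.0138, 0.1039], [0.0136, -0.065, -0.9978, 1.2313], [0.0, 0.0, 0.0, 1.0]]
{'t': 0.1, 'q': array([-9.67884336e-01,  3.59303239e-01,  1.11604452e-02, -3.17661714e-04,
       -1.22409635e+00, -2.88084972e-01]), 'qd': array([ 3.14584039e-05, -2.23406695e-03,  2.49569189e-03,  2.74421339e-03,
        3.00387516e-05, -8.12853907e-04]), 'joint_efforts': array([-9.51499460e-04, -5.84161341e+01,  2.93752170e+01,  7.01552957e+00,
        1.01619391e-02, -6.67750646e-05]), 'eef_pos': array([ 0.20886176, -0.64145089,  0.24772682]), 'ee_rot': array([ 3.14012444e+00, -1.23632800e-04, -2.82687370e+00]), 'force': array([ 0.54989962, -0.64059155, -0.01923773]), 'moment': array([-0.03037893, -0.00902137,  0.01103042]), 'gripper_force': 0.0, 'width': 0.08745755896191235}
pics
```

View pics/top0b.png

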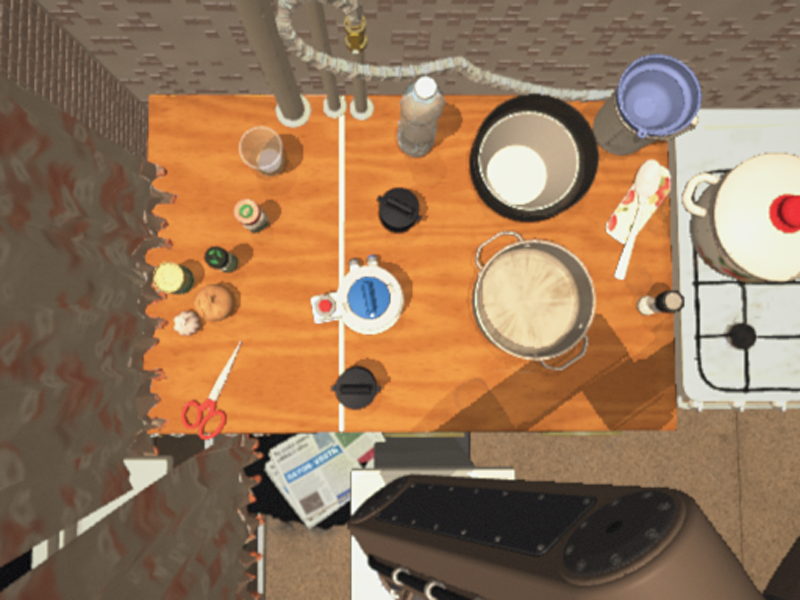

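View pics/scene0.png

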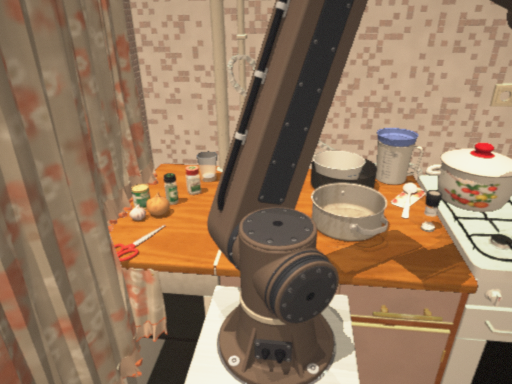

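The top view (800x600) shows these candidates:
- **Cartridge:** blue cap in the white filter at (369,297). The black look-alikes are at (400,209) and (356,387).
- **Button:** red, on the pod, at (325,305). Other red things are the scissors and the lid knob at (790,212).
- **Pot:** low steel pot with two handles at (534,298). The look-alike is the white/black pan at (533,157).

I choose the blue cap, the pod button and the handled steel pot, and will check the filter in a close crop.

```bash
cat > h.py <<'E'
from station import arm
import cv2,numpy as np
from scipy.spatial.transform import Rotation as R
def px2w(uv,z,name="top",m=None):
    m=m or arm.camera_model(name); f=192/np.tan(np.radians(m["fovy"]/2)); P=np.array(m["pose"])
    a=np.array([(uv[0]-m["cx"])/f,(uv[1]-m["cy"])/f])
    if name=="wrist":
        r=np.hypot(*a); d=np.array([*(a*np.sin(r)/max(r,1e-9)),np.cos(r)])
    else: d=np.array([*a,1])
    d=P[:3,:3]@d; o=P[:3,3]; return o+d*(z-o[2])/d[2]
def w2px(p,name="top",m=None):
    m=m or arm.camera_model(name); f=192/np.tan(np.radians(m["fovy"]/2)); P=np.array(m["pose"])
    c=P[:3,:3].T@(np.array(p)-P[:3,3])
    if name=="wrist":
        s=np.hypot(c[0],c[1]); k=np.arctan2(s,c[2])/s*f
    else: k=f/c[2]
    return np.array([m["cx"]+k*c[0],m["cy"]+k*c[1]])
def rel(pos,yaw):
    """tool shift (units of 0.1m) and z turn (share of 90deg) from present pose to pos,yaw (tool down)"""
    s=arm.get_state(); A=R.from_euler("xyz",s["ee_rot"]); B=R.from_euler("xyz",[np.pi,0,yaw])
    return np.round((A.inv()*B).as_rotvec()/(np.pi/2),3), np.round(A.inv().apply(np.array(pos)-s["eef_pos"])*10,3)
E
python3 - <<'E'
from h import *
a=cv2.imread("pics/top0.png")
c=cv2.resize(a[150:230,190:290],(800,640),interpolation=cv2.INTER_CUBIC)[:600]; cv2.imwrite("pics/c1.png",c)
c=cv2.resize(a[140:245,295:395],None,fx=5.6,fy=5.6,interpolation=cv2.INTER_CUBIC); cv2.imwrite("pics/c2.png",c)
s=1.5625
for n,u,z in(("cap",(369,297),.104),("btn",(325,306),.088),("pot",(534,298),.087)): print(n,px2w(np.array(u)/s,z))
E
```

```text
cap [0.47898615 0.12098021 0.104     ]
btn [0.46363189 0.20158464 0.088     ]
pot [ 0.47724735 -0.18190811  0.087     ]
```

View pics/c1.png

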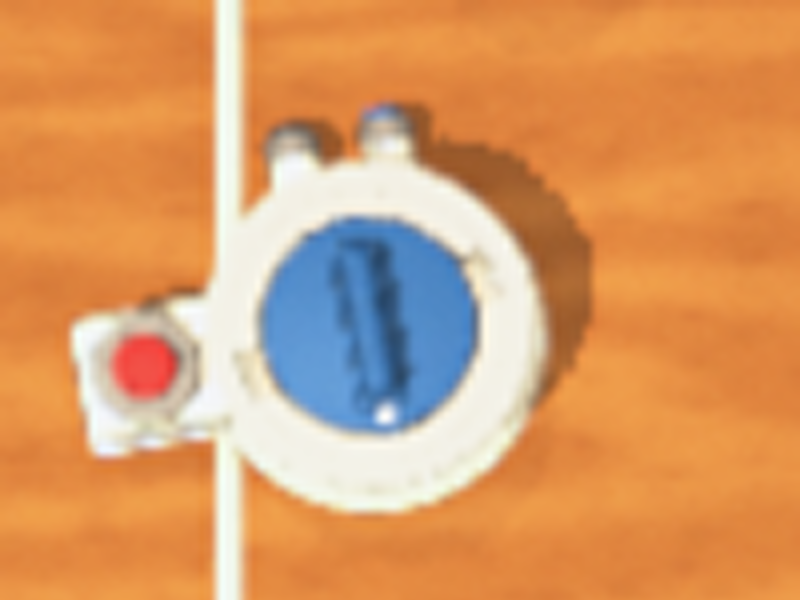

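View pics/c2.png

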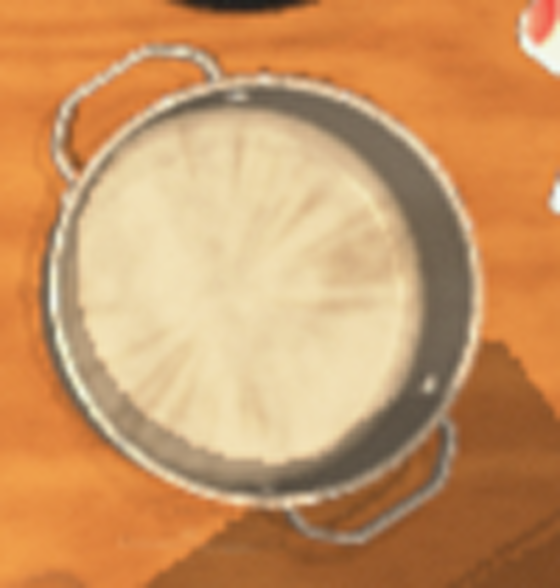

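The crop confirms it. The cap circle is centred at crop (367,324), the wing runs (360,238) to (386,408), the button is at (145,365), and the collar slots are at (485,268) and (247,370). The pot rim is centred at (266,289) in the second crop, about 220 mm across.

```bash
python3 - <<'E'
from h import *
f1=lambda u,v:((u+.5)/8-.5+190,(v+.5)/8-.5+150)
c=px2w(f1(367.5,324),.104); b=px2w(f1(145,365),.088)
p=px2w(((266+.5)/5.6-.5+295,(289+.5)/5.6-.5+140),.087)
w1=px2w(f1(360,238),.13);w2=px2w(f1(386,408),.13)
s1=px2w(f1(485,268),.1);s2=px2w(f1(247,370),.1)
d=b-c;print(c,b,p,"r",np.hypot(*d[:2]),"fyaw",np.degrees(np.arctan2(-d[0],d[1])))
d=w1-w2;print("wing",(w1+w2)/2,np.hypot(*d[:2]),np.degrees(np.arctan2(d[1],d[0])))
d=s2-s1;print("slots",(s1+s2)/2,np.hypot(*d[:2]),np.degrees(np.arctan2(d[1],d[0])))
print(rel([b[0],b[1],.2],-3.0), arm.get_state()["t"])
E
```

```text
[0.4790407  0.12284011 0.104     ] [0.46549776 0.20248082 0.088     ] [ 0.47587487 -0.18283094  0.087     ] r 0.08078399587615202 fyaw 9.650855634269854
wing [0.4779899  0.12051749 0.13      ] 0.05930219491845734 8.584460359175281
slots [0.48106222 0.12336996 0.1       ] 0.09153174698229018 113.0921110054845
(array([ 0.001, -0.   ,  0.11 ]), array([-5.053,  7.23 ,  0.487])) 0.1
```

>>> arm_command(series=[0,0,0,-0.5,0.5,0,0,0,0,0,-1,1,0,0,0,0,0,-1,1,0,0], force=10)

```text
t: 0.48
eef_pos: [0.274, -0.5132, 0.2487]
ee_rot: [3.141, 0.0, -2.825]
force: [-0.2, -1.0, 0.7]
width: 0.0629
gripper_force: 0.0
```

>>> arm_command(series=[0,0,0,-0.5,0.5,0,0,0,0,0,-1,1,0,0,0,0,0,-1,1,0,0])

```text
t: 0.85
eef_pos: [0.3382, -0.3876, 0.2488]
ee_rot: [-3.141, 0.0, -2.824]
force: [1.0, -1.3, 0.6]
width: 0.0333
gripper_force: 0.0
```

>>> arm_command(series=[0,0,0,-0.5,0.5,0,0,0,0,0,-1,1,0,0,0,0,0,-1,1,0,0])

```text
t: 1.23
eef_pos: [0.4026, -0.2619, 0.2487]
ee_rot: [-3.141, 0.0, -2.824]
force: [0.9, 0.5, 0.5]
width: 0.0039
gripper_force: 0.0
```

>>> arm_command(series=[0,0,0,-0.5,0.5,0,0,0,0,0,-1,1,0,0,0,0,0,-1,1,0,0])

```text
t: 1.6
eef_pos: [0.4668, -0.1359, 0.2485]
ee_rot: [-3.141, -0.0, -2.825]
force: [0.2, 0.2, 0.5]
width: 0.0006
gripper_force: 0.0
```

>>> arm_command(series=[0,0,0,-0.5,0.5,0,0,0,0,0,-1,1,0,0,0,0,0,-1,1,0,0])

```text
t: 1.98
eef_pos: [0.531, -0.0101, 0.248]
ee_rot: [-3.141, -0.001, -2.825]
force: [-0.6, -0.8, 0.4]
width: 0.0005
gripper_force: 0.0
```

>>> arm_command(series=[0,0,0,0,0.5,0,0,0,0,0,0,1,0,0,0,0,0,0,1,0,0,0,0,0,0,1,0,0])

```text
t: 2.48
eef_pos: [0.4987, 0.0826, 0.2485]
ee_rot: [-3.141, -0.0, -2.827]
force: [-0.7, 0.8, 0.7]
width: 0.0005
gripper_force: 0.0
```

```bash
python3 - <<'E'
from h import *
import pickle
m=arm.camera_model("wrist"); f=arm.grab_frame("wrist"); pickle.dump(m,open("wm1.pkl","wb"))
cv2.imwrite("pics/w1.png",f)
cv2.imwrite("pics/w1b.png",cv2.resize(f,(800,600),interpolation=cv2.INTER_CUBIC))
for p in([.479,.1228,.104],[.4655,.2025,.088]): print(w2px(p,"wrist",m)*1.5625)
print(rel([.4655,.2025,.13],-3.0),arm.get_state()["eef_pos"])
E
```

```text
[472.18184174 272.23016482]
[578.69631386 283.80580853]
(array([-0.  , -0.  ,  0.11]), array([-0.055,  1.247,  1.184])) [0.49879877 0.0822613  0.24845722]
```

View pics/w1b.png

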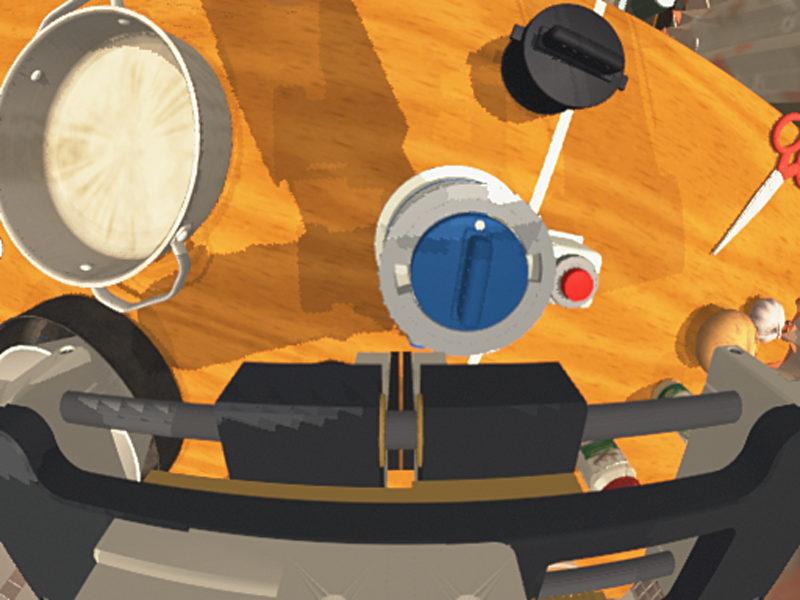

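The wrist view agrees with the top view. The cap centre is at (470,271) against a predicted (472,272), the button at (577,285) against (579,284), the wing runs (481,238) to (467,326), and the collar slots are at (402,277) and (534,268).

```bash
python3 - <<'E'
from h import *
import pickle
m=pickle.load(open("wm1.pkl","rb")); g=lambda u,v,z:px2w((u/1.5625,v/1.5625),z,"wrist",m)
print(g(470,271,.104),g(577,285,.088))
for n,a,b,z in(("wing",(481,238),(467,326),.13),("slot",(402,277),(534,268),.1)):
    a=g(*a,z);b=g(*b,z);d=b-a;print(n,(a+b)/2,np.hypot(*d[:2]),np.degrees(np.arctan2(d[1],d[0])))
a=cv2.imread("pics/w1.png");cv2.imwrite("pics/w1c.png",cv2.resize(a[125:235,240:395],None,fx=5,fy=5,interpolation=cv2.INTER_CUBIC))
E
```

```text
[0.47868701 0.12118775 0.104     ] [0.46671545 0.20161587 0.088     ]
wing [0.47965387 0.12006569 0.13      ] 0.05350241770661942 11.748193641781423
slot [0.4804433  0.12190295 0.1       ] 0.08656330443359621 112.32743093693574
```

>>> arm_command(series=[0,0,0.06,0,0.5,0.5,0,0,0,0.11,0,1,1,0,0,0,0.11,0,1,1,0,0,0,0.11,0,1,1,0])

```text
t: 3.02
eef_pos: [0.4678, 0.1779, 0.148]
ee_rot: [-3.14, -0.001, -2.999]
force: [1.2, 1.0, 1.0]
width: 0.0007
gripper_force: 0.0
```

View pics/w1c.png

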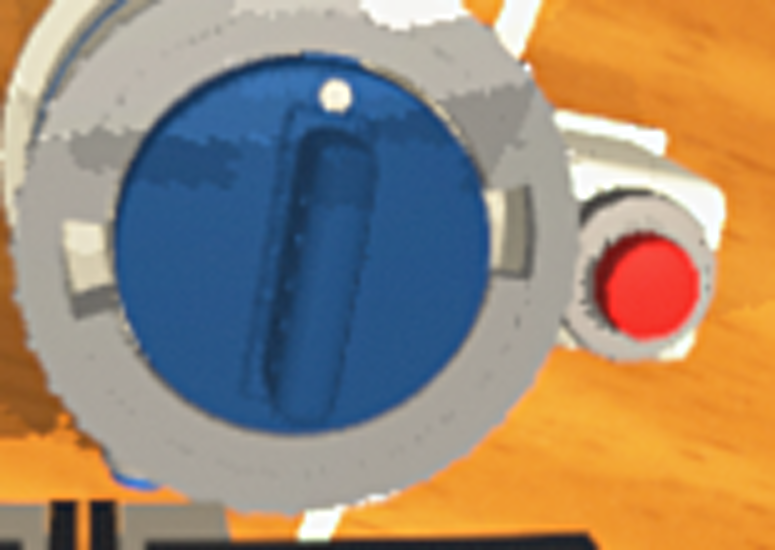

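```bash
python3 - <<'E'
from h import *
print(rel([.4653,.2025,.114],-3.0),arm.get_state())
E
```

```text
(array([-0.001, -0.001,  0.001]), array([-0.011,  0.247,  0.339])) {'t': 3.025, 'q': array([ 7.56899771e-01,  1.66508235e-01, -5.04131484e-01,  3.61849025e-04,
       -9.02118245e-01, -2.18510223e+00]), 'qd': array([-0.01971906, -0.02719771,  0.02678698,  0.00644243, -0.01780584,
        0.01059838]), 'joint_efforts': array([  0.82929354, -36.53939009,  23.42682481,   5.48320055,
         0.18113354,  -0.2471854 ]), 'eef_pos': array([0.46781352, 0.17790719, 0.14797214]), 'ee_rot': array([-3.14023031e+00, -1.43962762e-03, -2.99877516e+00]), 'force': array([1.18019231, 1.01036633, 1.04211158]), 'moment': array([-0.01625454, -0.03426609,  0.00396386]), 'gripper_force': 0.0, 'width': 0.0006795175283013401}
```

The crop shows the wing's top from (342,135) to (302,418), so its yaw is about 10°. The open slots are at (90,265) and (512,232), about 103° further on.

>>> arm_command(series=[0,0,0,-0.01,0.24,0,0,0,0,0,-0.01,0.24,0.34,0,0,0,0,-0.01,0.24,0.34,0])

```text
t: 3.4
eef_pos: [0.4651, 0.2008, 0.114]
ee_rot: [-3.14, -0.002, -3.001]
force: [0.5, -0.5, 0.0]
width: 0.0005
gripper_force: 0.0
```

>>> arm_command(series=[0,0,0,0,0,0.03,0,0,0,0,0,0,0.06,0,0,0,0,0,0,0.08,0,0,0,0,0,0,0.08,0])

```text
t: 3.9
eef_pos: [0.4659, 0.2027, 0.1072]
ee_rot: [3.141, 0.001, -2.999]
force: [2.8, -2.3, 3.3]
width: 0.0006
gripper_force: 1.6
```

>>> arm_command(series=[0,0,0,0,0,0.02,0,0,0,0,0,0,0.03,0,0,0,0,0,0,0.03,0])

```text
t: 4.28
eef_pos: [0.4658, 0.2028, 0.1042]
ee_rot: [3.141, 0.001, -2.999]
force: [2.6, -2.3, 8.3]
width: 0.0007
gripper_force: 4.1
```

>>> arm_command(series=[0,0,0,0,0,0.02,0,0,0,0,0,0,0.02,0,0,0,0,0,0,0.02,0])

```text
t: 4.65
eef_pos: [0.466, 0.2028, 0.1039]
ee_rot: [3.141, 0.002, -2.998]
force: [-4.3, -4.2, 25.7]
width: 0.0005
gripper_force: 13.0
```

The button is fully down on its stop. I'll retract.

>>> arm_command(series=[0,0,0,0,0,-0.3,0,0,0,0,0,0,-0.7,0.4,0,0,0,0,0,-0.7,0.4])

```text
t: 5.03
eef_pos: [0.466, 0.2036, 0.1739]
ee_rot: [3.139, 0.003, -2.999]
force: [-0.1, 0.2, -0.1]
width: 0.0151
gripper_force: 0.0
```

```bash
python3 - <<'E'
from h import *
print(rel([.479,.1215,.17],-2.967),arm.get_state()["eef_pos"])
E
```

```text
(array([ 0.002,  0.002, -0.021]), array([-0.012, -0.832,  0.037])) [0.46600062 0.20364701 0.173936  ]
```

>>> arm_command(series=[0,0,-0.02,-0.01,-0.45,0,0.36,0,0,-0.02,-0.01,-0.83,0,0.36,0,0,-0.02,-0.01,-0.83,0,0.36,0,0,-0.02,-0.01,-0.83,0,0.36])

```text
t: 5.52
eef_pos: [0.4776, 0.1205, 0.1708]
ee_rot: [-3.142, -0.001, -2.969]
force: [0.6, 0.2, -0.5]
width: 0.0314
gripper_force: 0.0
```

```bash
python3 - <<'E'
from h import *
m=arm.camera_model("wrist");f=arm.grab_frame("wrist")
print(rel([.479,.1215,.129],-2.967),arm.get_state()["eef_pos"],m["pose"])
cv2.imwrite("pics/w2.png",cv2.resize(f[120:320,150:370],None,fx=3,fy=3,interpolation=cv2.INTER_CUBIC))
for p in([.479,.1215,.13],[.479+.027*.985,.1215+.027*.17,.13],[.479-.027*.985,.1215-.027*.17,.13]): print((w2px(p,"wrist",m)-[150,120])*3)
E
```

```text
(array([-0.   , -0.001, -0.001]), array([-0.015,  0.004,  0.419])) [0.47765404 0.12083604 0.1709384 ] [[-1.72417547e-01  9.40792511e-01  2.91858941e-01  3.99567050e-01]
 [ 9.85023891e-01  1.64780887e-01  5.07463587e-02  1.05899541e-01]
 [-3.50980951e-04  2.96237592e-01 -9.55114216e-01  3.09154515e-01]
 [ 0.00000000e+00  0.00000000e+00  0.00000000e+00  1.00000000e+00]]
[326.39189166 315.2389017 ]
[325.69525147 420.37017501]
[327.07681746 197.65090897]
```

View pics/w2.png

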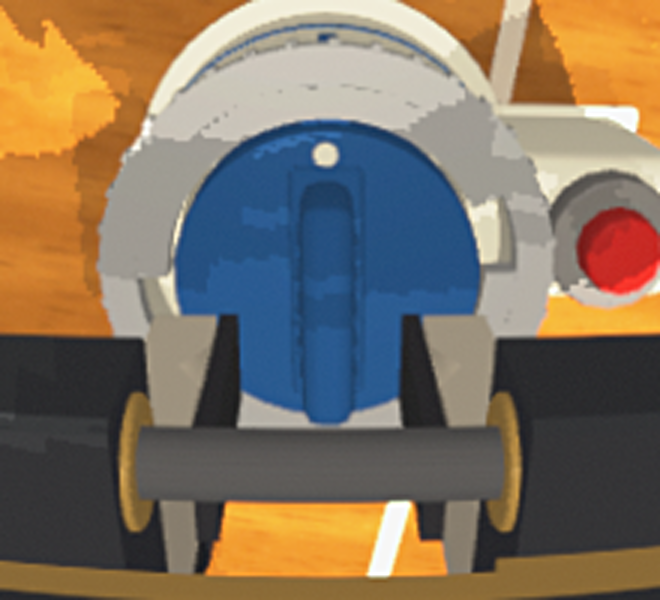

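The jaws straddle the wing, which is centred and aligned at x≈327 at both ends. I'll go down and grip.

>>> arm_command(series=[0,0,0,0,0,0.25,0.36,0,0,0,0,0,0.41,0.36,0,0,0,0,0,0.41,0.36,0,0,0,0,0,0.41,0,0,0,0,0,0,0.41,0,0,0,0,0,0,0.41,0,0,0,0,0,0,0.41,0,0,0,0,0,0,0.41,0], force=40)

```text
t: 6.58
eef_pos: [0.4785, 0.121, 0.1312]
ee_rot: [3.141, 0.002, -2.968]
force: [-0.6, 3.2, 5.4]
width: 0.0116
gripper_force: 40.0
```

>>> arm_command(series=[0,0,0,0,0,0.03,0,0,0,0,0,0,0.06,0,0,0,0,0,0,0.07,0,0,0,0,0,0,0.07,0])

```text
t: 7.08
eef_pos: [0.4787, 0.1211, 0.1244]
ee_rot: [3.141, 0.002, -2.968]
force: [-2.9, 3.4, 9.7]
width: 0.0116
gripper_force: 40.0
```

>>> arm_command(series=[0,0,-0.06,0,0,0,0,0,0,-0.12,0,0,0,0,0,0,-0.18,0,0,0,0,0,0,-0.24,0,0,0,0,0,0,-0.24,0,0,0,0])

```text
t: 7.7
eef_pos: [0.4792, 0.1205, 0.1247]
ee_rot: [-3.14, 0.002, -2.589]
force: [0.4, -0.2, 9.4]
width: 0.0116
gripper_force: 40.0
```

```bash
python3 - <<'E'
from h import *
s=arm.get_state();print(s["force"],s["moment"],s["eef_pos"],s["ee_rot"])
E
```

```text
[ 0.37132918 -0.18642931  9.36068923] [ 0.00469826 -0.06329548  0.06143924] [0.4791647  0.12047715 0.1246804 ] [-3.14044002e+00  2.01124959e-03 -2.58915226e+00]
```

>>> arm_command(series=[0,0,-0.1,0,0,0,0,0,0,-0.2,0,0,0,0,0,0,-0.3,0,0,0,0,0,0,-0.4,0,0,0,0,0,0,-0.5,0,0,0,0,0,0,-0.6,0,0,0,0,0,0,-0.7,0,0,0,0,0,0,-0.7,0,0,0,0])

```text
t: 8.7
eef_pos: [0.4793, 0.1205, 0.1247]
ee_rot: [-3.139, 0.0, -1.489]
force: [0.4, -0.2, 8.6]
width: 0.0115
gripper_force: 40.0
```

```bash
python3 - <<'E'
from h import *
s=arm.get_state();print(s["force"],s["moment"],s["eef_pos"],s["ee_rot"])
E
```

```text
[ 0.44588862 -0.22325302  8.5579024 ] [ 0.09285723 -0.06403521  0.1171788 ] [0.47925817 0.12053724 0.12472293] [-3.13901410e+00  4.32118509e-05 -1.48865118e+00]
```

>>> arm_command(series=[0,0,-0.03,0,0,0,0,0,0,-0.06,0,0,0,0,0,0,-0.09,0,0,0,0,0,0,-0.12,0,0,0,0,0,0,-0.12,0,0,0,0])

```text
t: 9.32
eef_pos: [0.4792, 0.1206, 0.1247]
ee_rot: [-3.139, -0.0, -1.302]
force: [0.3, -0.1, 9.0]
width: 0.0119
gripper_force: 40.0
```

```bash
cat > s.py <<'E'
from h import *
s=arm.get_state();print(s["t"],s["force"],s["moment"],s["eef_pos"],s["ee_rot"],"turned",np.degrees(s["ee_rot"][2]+2.968))
E
python3 s.py
```

```text
9.325 [ 0.2822093  -0.12988591  8.97449196] [ 0.09001971 -0.06283742 -0.00412126] [0.47924579 0.12055578 0.12472415] [-3.13904429e+00 -3.36905073e-04 -1.30198464e+00] turned 95.45564879009538
```

>>> arm_command(series=[0,0,-0.02,0,0,0,0,0,0,-0.04,0,0,0,0,0,0,-0.04,0,0,0,0])

```text
t: 9.7
eef_pos: [0.4793, 0.1205, 0.1247]
ee_rot: [-3.139, -0.001, -1.239]
force: [0.5, 0.9, 7.8]
width: 0.0117
gripper_force: 40.0
```

```bash
python3 s.py
```

```text
9.7 [0.54419976 0.94197724 7.80188765] [ 0.12548485 -0.0476076  -0.05847392] [0.47925901 0.12054556 0.12470837] [-3.13908451e+00 -5.10329389e-04 -1.23942790e+00] turned 99.03988580584534
```

>>> arm_command(series=[0,0,-0.02,0,0,0,0,0,0,-0.02,0,0,0,0])

```text
t: 9.95
eef_pos: [0.4793, 0.1205, 0.1247]
ee_rot: [-3.139, -0.001, -1.208]
force: [0.2, 0.1, 9.1]
width: 0.0115
gripper_force: 40.0
```

```bash
python3 s.py
```

```text
9.95 [0.22158627 0.12412973 9.11066443] [ 0.13646829 -0.05513632 -0.12696239] [0.47926628 0.12052594 0.12472443] [-3.13907573e+00 -6.08432453e-04 -1.20803458e+00] turned 100.83859069291483
```

>>> arm_command(series=[0,0,-0.02,0,0,0,0,0,0,-0.02,0,0,0,0])

```text
t: 10.2
eef_pos: [0.4792, 0.1206, 0.1247]
ee_rot: [-3.139, -0.001, -1.177]
force: [0.3, 0.4, 9.5]
width: 0.0115
gripper_force: 40.0
```

```bash
python3 s.py
```

```text
10.2 [0.31490861 0.3979089  9.48520405] [ 0.03402044 -0.11419578 -0.05753287] [0.47924477 0.12055028 0.12472148] [-3.13909976e+00 -6.54012652e-04 -1.17660126e+00] turned 102.63958708184047
```

>>> arm_command(series=[0,0,-0.02,0,0,0,0,0,0,-0.02,0,0,0,0])

```text
t: 10.45
eef_pos: [0.4793, 0.1205, 0.1247]
ee_rot: [-3.139, -0.001, -1.145]
force: [1.2, -0.8, 10.0]
width: 0.0121
gripper_force: 40.0
```

```bash
python3 s.py
```

```text
10.45 [ 1.21133451 -0.77848165 10.01112294] [ 0.10704553 -0.06048432 -0.12639727] [0.4792587  0.12054737 0.12471804] [-3.13910424e+00 -7.30501182e-04 -1.14520851e+00] turned 104.43825925425129
```

>>> arm_command(series=[0,0,-0.02,0,0,0,0,0,0,-0.02,0,0,0,0])

```text
t: 10.7
eef_pos: [0.4793, 0.1206, 0.1247]
ee_rot: [-3.139, -0.001, -1.114]
force: [0.7, 1.0, 8.2]
width: 0.012
gripper_force: 40.0
```

```bash
python3 s.py
```

```text
10.7 [0.74332139 1.03021898 8.23391046] [ 0.1081244  -0.08222737 -0.14427879] [0.4793004  0.12058682 0.1247379 ] [-3.13902028e+00 -7.59070199e-04 -1.11388479e+00] turned 106.23297638365663
```

>>> arm_command(series=[0,0,-0.02,0,0,0,0,0,0,-0.02,0,0,0,0])

```text
t: 10.95
eef_pos: [0.4798, 0.121, 0.1248]
ee_rot: [-3.138, -0.001, -1.083]
force: [1.9, -0.2, 7.5]
width: 0.012
gripper_force: 40.1
```

```bash
python3 s.py
```

```text
10.95 [ 1.91344416 -0.24074281  7.47935265] [ 0.34157466 -0.6266079  -0.46964863] [0.47975725 0.12097418 0.12482148] [-3.13798453e+00 -6.40785188e-04 -1.08280435e+00] turned 108.01375423525627
```

>>> arm_command(series=[0,0,-0.02,0,0,0,0,0,0,-0.02,0,0,0,0])

```text
t: 11.2
eef_pos: [0.4798, 0.121, 0.1248]
ee_rot: [-3.138, -0.001, -1.052]
force: [2.5, 1.7, 7.3]
width: 0.0119
gripper_force: 40.9
```

```bash
python3 s.py
```

```text
11.2 [2.49171635 1.73504767 7.29939429] [ 0.4723394  -0.70191996 -0.79551808] [0.47979405 0.12100477 0.12483222] [-3.13778535e+00 -5.59172671e-04 -1.05213079e+00] turned 109.77122002764143
```

The stop is felt at about 107°. I'll back off the strain and lift.

>>> arm_command(series=[0,0,0.03,0,0,0,0,0,0,0.03,0,0,-0.03,0,0,0,0.03,0,0,-0.06,0,0,0,0.03,0,0,-0.1,0,0,0,0.03,0,0,-0.14,0,0,0,0.03,0,0,-0.14,0])

```text
t: 11.95
eef_pos: [0.4792, 0.1209, 0.1382]
ee_rot: [-3.139, -0.0, -1.099]
force: [6.0, 0.9, 1.7]
width: 0.0116
gripper_force: 40.0
```

```bash
python3 s.py
```

```text
11.95 [6.01246613 0.92634928 1.66147096] [ 0.57114969 -1.80779104 -0.19732182] [0.47924741 0.12090235 0.1381705 ] [-3.13898973e+00 -2.88963631e-04 -1.09876444e+00] turned 107.09930822274099
```

>>> arm_command(series=[0,0,0,0.007,-0.015,0,0,0,0,0,0.007,-0.015,-0.05,0,0,0,0,0.007,-0.015,-0.1,0,0,0,0,0.007,-0.015,-0.1,0])

```text
t: 12.45
eef_pos: [0.4789, 0.12, 0.1475]
ee_rot: [3.14, -0.0, -1.099]
force: [-0.5, -0.3, -2.3]
width: 0.0117
gripper_force: 40.0
```

```bash
python3 s.py
```

```text
12.45 [-0.51683343 -0.28704042 -2.3089776 ] [0.11167249 0.09287165 0.01184237] [0.47890014 0.11998438 0.1475421 ] [ 3.13999473e+00 -1.18235112e-04 -1.09907421e+00] turned 107.08156007722128
```

>>> arm_command(series=[0,0,0,0,0,-0.15,0,0,0,0,0,0,-0.3,0,0,0,0,0,0,-0.5,0,0,0,0,0,0,-0.75,0,0,0,0,0,0,-0.95,0,0,0,0,0,0,-0.95,0])

```text
t: 13.2
eef_pos: [0.4802, 0.1208, 0.2448]
ee_rot: [-3.138, 0.0, -1.099]
force: [0.2, -0.2, -2.9]
width: 0.0115
gripper_force: 40.0
```

```bash
python3 - <<'E'
from h import *
f=arm.grab_frame("top");cv2.imwrite("pics/t2.png",f)
f=cv2.resize(f[100:260,180:400],None,fx=3.6,fy=3.6,interpolation=cv2.INTER_CUBIC);cv2.imwrite("pics/t2c.png",f)
print(arm.get_state()["force"],rel([.4759,-.1828,.245],-1.099))
E
```

```text
[-0.9709427  -0.91694679 -3.69643623] (array([-0.001,  0.   , -0.   ]), array([ 2.685,  1.411, -0.02 ]))
```

View pics/t2c.png

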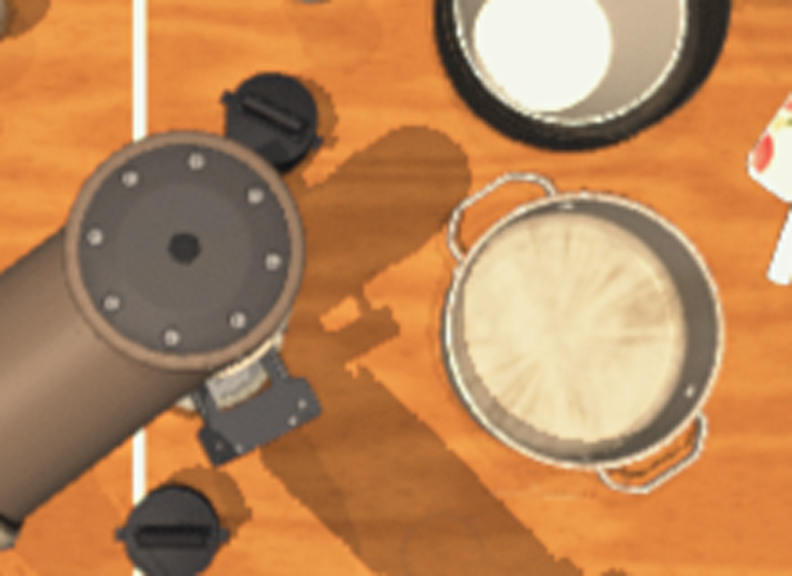

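The arm holds the cartridge. The pot is unmoved, and the pan and both black look-alikes are in place. I'll carry it to the pot.

>>> arm_command(series=[0,0,0,0.15,0.08,0,0,0,0,0,0.4,0.21,0,0,0,0,0,0.65,0.34,0,0,0,0,0,0.9,0.47,0,0])

```text
t: 13.75
eef_pos: [0.4778, 0.0173, 0.2416]
ee_rot: [3.139, 0.0, -1.099]
force: [-0.1, -0.7, -2.0]
width: 0.0116
gripper_force: 40.0
```

>>> arm_command(series=[0,0,0,0.25,0.13,0,0,0,0,0,0.5,0.26,0,0,0,0,0,0.75,0.39,0,0,0,0,0,0.9,0.47,0,0])

```text
t: 14.25
eef_pos: [0.4767, -0.0842, 0.2417]
ee_rot: [3.14, 0.001, -1.1]
force: [0.4, -0.6, -1.6]
width: 0.0117
gripper_force: 40.0
```

>>> arm_command(series=[0,0,0,0.25,0.13,0,0,0,0,0,0.5,0.26,0,0,0,0,0,0.75,0.39,0,0,0,0,0,0.88,0.47,0,0,0,0,0,0.88,0.47,0,0])

```text
t: 14.88
eef_pos: [0.4754, -0.183, 0.2421]
ee_rot: [3.141, 0.001, -1.101]
force: [0.4, 0.8, -3.0]
width: 0.012
gripper_force: 40.0
```

```bash
python3 - <<'E'
from h import *
m=arm.camera_model("wrist");f=arm.grab_frame("wrist");print(rel([.4759,-.1828,.12],-1.099),arm.get_state()["eef_pos"])
for a in range(0,360,45): print(np.round(w2px([.4759+.11*np.cos(np.radians(a)),-.1828+.11*np.sin(np.radians(a)),.087],"wrist",m)*1.5625),end=" ")
cv2.imwrite("pics/w3.png",cv2.resize(f,(800,600),interpolation=cv2.INTER_CUBIC))
E
```

```text
(array([ 0.   ,  0.   , -0.001]), array([ 0.006, -0.003,  1.221])) [ 0.47550698 -0.18245169  0.24214174]
[251. 208.] [252. 328.] [333. 409.] [446. 417.] [538. 349.] [558. 232.] [480. 130.] [346. 119.]
```

View pics/w3.png

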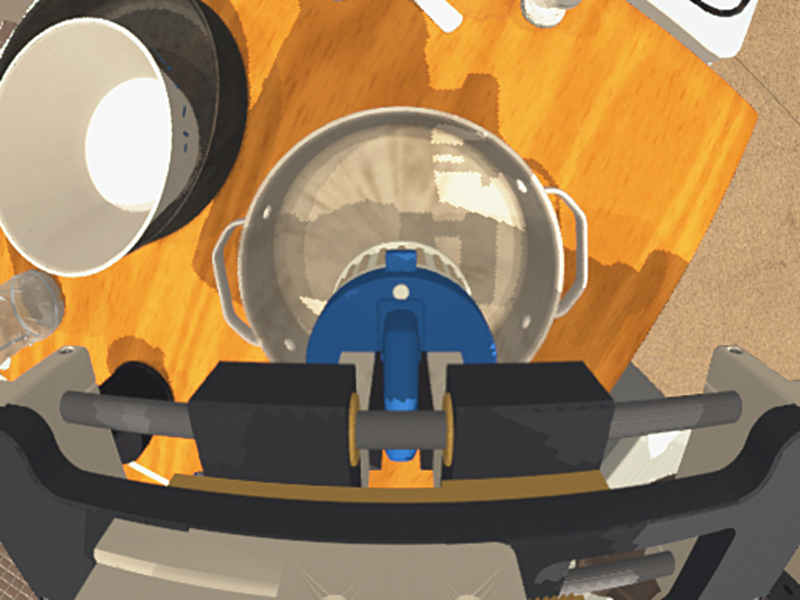

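The cartridge hangs upright over the pot. The rim edges, left 241, right 563 and top 106, match the predicted centred rim within about 2 mm. I'll lower it.

>>> arm_command(series=[0,0,0,0,0,0.2,0,0,0,0,0,0,0.4,0,0,0,0,0,0,0.6,0,0,0,0,0,0,0.8,0,0,0,0,0,0,1,0,0,0,0,0,0,1,0])

```text
t: 15.68
eef_pos: [0.4749, -0.1815, 0.1413]
ee_rot: [3.139, 0.002, -1.098]
force: [-0.7, 0.2, -2.3]
width: 0.0117
gripper_force: 40.0
```

>>> arm_command(series=[0,0,0,0,0,0.1,0,0,0,0,0,0,0.2,0,0,0,0,0,0,0.27,0,0,0,0,0,0,0.3,0,0,0,0,0,0,0.3,0])

```text
t: 16.3
eef_pos: [0.4758, -0.1823, 0.1124]
ee_rot: [3.141, 0.0, -1.099]
force: [0.0, -0.9, -2.8]
width: 0.0119
gripper_force: 40.0
```

```bash
python3 s.py
```

```text
16.3 [ 0.0305802  -0.88925004 -2.76339872] [ 0.0225263   0.15562669 -0.0268453 ] [ 0.47584919 -0.18233537  0.11242535] [ 3.14127209e+00  9.08677268e-05 -1.09900416e+00] turned 107.08557384007675
```

>>> arm_command(series=[0,0,0,0,0,0.01,0,0,0,0,0,0,0.02,0,0,0,0,0,0,0.03,0,0,0,0,0,0,0.03,0])

```text
t: 16.8
eef_pos: [0.4758, -0.1823, 0.1095]
ee_rot: [3.142, 0.0, -1.099]
force: [-0.7, 0.6, -2.4]
width: 0.0114
gripper_force: 40.0
```

>>> arm_command(series=[0,0,0,0,0,0.01,0,0,0,0,0,0,0.01,0])

```text
t: 17.05
eef_pos: [0.476, -0.1823, 0.1087]
ee_rot: [-3.141, -0.0, -1.099]
force: [0.3, -0.8, 0.1]
width: 0.0119
gripper_force: 40.0
```

>>> arm_command(series=[0,0,0,0,0,0.005,0,0,0,0,0,0,0.005,0])

```text
t: 17.3
eef_pos: [0.476, -0.1824, 0.1086]
ee_rot: [-3.141, -0.0, -1.099]
force: [-2.5, -0.4, 5.3]
width: 0.0115
gripper_force: 40.0
```

>>> arm_command(series=[0,0,0,0,0,0,0.1,0,0,0,0,0,0,0.25,0,0,0,0,0,0,0.35,0,0,0,0,0,0,0.35,0,0,0,0,0,0,0.35])

```text
t: 17.92
eef_pos: [0.4759, -0.1822, 0.108]
ee_rot: [-3.142, 0.0, -1.099]
force: [0.7, 0.6, -0.8]
width: 0.0299
gripper_force: 0.0
```

>>> arm_command(series=[0,0,0,0,0,-0.1,0.35,0,0,0,0,0,-0.3,0.35,0,0,0,0,0,-0.6,0.35,0,0,0,0,0,-1,0.35,0,0,0,0,0,-1,0.35])

```text
t: 18.55
eef_pos: [0.4779, -0.1826, 0.212]
ee_rot: [-3.136, -0.004, -1.098]
force: [0.3, -0.3, -0.1]
width: 0.0307
gripper_force: 0.0
```

```bash
python3 - <<'E'
from h import *
f=arm.grab_frame("wrist");cv2.imwrite("pics/w4.png",cv2.resize(f,(640,480)))
E
```

```text
(no output)
```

View pics/w4.png

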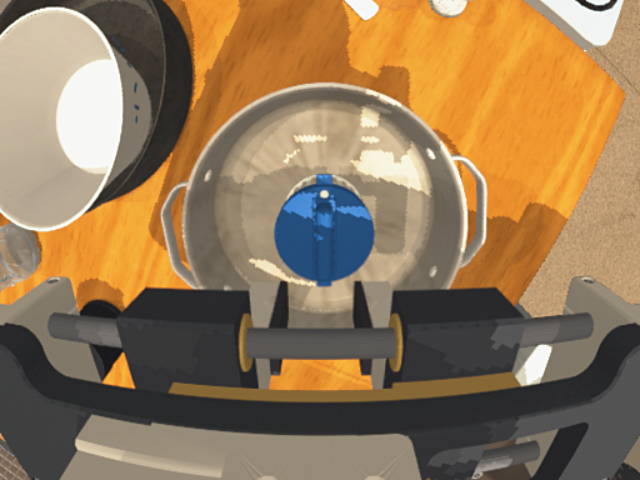

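The cartridge stands upright in the middle of the pot, with its cap at (324,233). The gripper is clear of it and touches nothing.

```bash
python3 -c "
from station import arm
print(arm.job_done())"
```

```text
the job is handed in; nothing more can be done
None
```

I pressed the relief button right down to its stop, then freed the cartridge by pushing and turning it to its stop at about 107°. I lifted it out upright and stood it in the middle of the low steel pot, then let go and handed the job in at about 19 s; the verdict wasn't shown.

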